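# Prop the stock bin's lid and fetch a skateboard wheel for display

## Task

Swing the stock bin's lid right back, stand up the wooden stay inside the bin as far as it goes and bring the lid forward again so that it rests propped on the stay. Then, with the lid left propped, reach in under it, lift out the skateboard wheel and set it gently, lying flat, in the empty display tray. Never let the lid drop, and leave the other things where they are.

Things in the scene. Friction and masses are not known exactly. Their poses are not given: they have to be found in the camera images.
- bin: Low open plywood bin, fixed, 200 (x) by 346 (y) by 70 mm high; front and back walls 6 mm, side walls 8 mm thick, inner floor 15 mm above the table. Origin: centre of its underside. Its x axis points away from its front wall (the front faces the robot roughly), z up. The lid hinges on the back rim (+x), the stay inside the front wall.
- lid (a joint): Angle of the lid about its hinge, rad: 0 closed (flat), grows as the front edge swings up and back, stop at 1.75 (leaning back past upright, where it stays by its own weight). Below about 1.55 it falls shut if let go (0.3 kg, loose hinge). With the stay fully up the lid rests on the stay's end at about 0.88 rad (0.94 with the stay 0.2 rad short of its stop).
- lid_hinge (a point): Point on the lid's hinge axis, at the middle of the bin's back rim (70 mm above the table, 100 mm in +x of the bin's centre). The axis runs along the bin's y. Wooden lid plate, 200 mm from hinge to front edge, 346 mm wide, 8 mm thick. The point turns with the lid: its -x axis points from the hinge to the front edge.
- lid_handle (a point): Grasp point of the lid's handle: a dark wooden tongue in the middle of the front edge, 26 mm wide along the hinge axis (pinch it across this width, so that it can turn between the fingers as the lid swings), 14 mm thick, standing 48 mm out from the edge. The point is 232 mm from the hinge axis, 32 mm out from the lid's edge, and 7 mm above the lid's underside.
- stay (a joint): Angle of the stay about its hinge, rad: 0 folded down (lying level inside the bin just below the rim, hidden by the closed lid, pointing to the back of the bin), grows as its free end swings up, stop at 1.05. A stiff hinge (0.12 N m of friction): it stays where it is left. The lid's weight presses it towards the raised stop.
- stay_hinge (a point): Hinge of the stay, just inside the bin's front wall near its left end: 85 mm in -x and 120 mm in +y of the bin's centre, 58 mm above the table. Axis along the bin's y. The left wall's inner face is 45 mm away in y.
- stay_grip (a point): A good place to grip the stay, 120 mm along it from its hinge. The stay is a pale wooden bar 14 mm wide along its hinge axis (pinch across this width) and 10 mm thick, 161 mm from hinge to rounded free end.
- wheel_center (a point): Centre of the white skateboard wheel, loose, 70 to 120 g, 56 mm in diameter and 40 mm high with bevelled edges (flat flank on the middle 24 mm), lying flat (axle axis z upright) on the bin's inner floor, its centre 20 mm above it. The point's z is the axle.
- hookboard_center (a point): Bystander in the bin beside the wheel: wooden coat-hook board, loose, 100 by 32 by 11 mm with a 20 mm peg standing on it. The point is the middle of the board. Long side along its x.
- tray: The empty dark wooden display tray, fixed, 140 by 140 mm, rim 18 mm high, walls and floor 6 mm thick. Origin: centre of its underside.
- tray_b: The other, identical tray, holding the metal truck. Origin: centre of its underside.
- truck_center (a point): Bystander: metal skateboard truck (axle on a base plate), loose, 52 by 110 by 42 mm high, in the other tray; point 20 mm above its underside.
- oil_center (a point): Bystander: amber oil bottle, loose, 54 mm in diameter, 150 mm high, standing in front of the bin; point half-way up.
- jar_center (a point): Bystander: glass jar, loose, 72 mm in diameter, 85 mm high, standing in front of the bin; point half-way up.
Things that resemble listed ones, but are neither listed nor needed, are in the scene too. What is shaped like the tray but white is not meant.

How it is judged:
On the way, in this order (a step that is already met when the one before it is completed fails the run):
1. the lid rests propped on the raised stay and the robot has let go of both (value of joint lid between 0.75 and 1 rad and value of joint stay above 0.85 rad and contact force between stay and lid above 0.3 N and contact force between the fingers and lid below 0.1 N and contact force between the fingers and stay below 0.1 N), for 0.3 s.
2. with the lid propped, the wheel is lifted out of the bin (height (world z) of wheel_center above 0.1 m and value of joint lid between 0.75 and 1 rad and value of joint stay above 0.85 rad), for 0.1 s.
At the end, for the whole second after the job is handed in: The stay is up (above 0.85 rad) and carries the lid (lid at 0.75 to 1.0 rad, pressing on the stay with over 0.3 N); the wheel lies flat (within 0.15 rad) and still on the floor of the empty tray, its centre within 55 mm of the tray's centre (value of joint lid between 0.75 and 1 rad and value of joint stay above 0.85 rad and contact force between stay and lid above 0.3 N and horizontal distance between wheel_center and tray below 0.055 m and height (world z) of wheel_center below 0.034 m and angle between wheel_center's own z axis and vertical below 0.15 rad and linear speed of wheel below 0.02 m/s); the robot touches nothing.
It fails at once if the lid is dropped (it falls faster than 3 rad/s) (velocity of joint lid below -3 rad/s).
It fails at once if the wheel is dropped or pressed into the tray (over 40 N) (contact force between wheel and tray above 40 N).
It fails at once if the coat-hook board is shifted by more than 40 mm (distance of hookboard_center from where it was at the start of the episode above 0.04 m).
It fails at once if the truck, bottle or jar is shifted by more than 25 mm (distance of any of truck_center, oil_center, jar_center from where it was at the start of the episode above 0.025 m).
It also fails if it takes over 72 s, if anything falls off the work surface, if the arm or the gripper's body presses on something with over 40 N, if the wrist force passes 120 N, or if a joint passes its speed limit or range.

## Robot

A 6-joint arm with a two-finger parallel gripper is mounted at the origin on the work surface. World frame = base frame: x ahead of the robot, y to its left, z up, the work surface at z = 0. Lengths are in m, angles in rad, forces in N, time in s.
With the tool pointing down it reaches from about 0.35 to 0.95 m from the base axis. Payload 17.4 kg.
Tool frame: the origin (TCP) lies midway between the tips of the shut fingers; the grasp point (between the pads) lies 19 mm behind it; z points along the fingers, y is the line along which they close (so a half turn about z gives the same grasp; the last joint's range is limited). The gripper opens to 93 mm and grips with 3 to 60 N. Pads are 15 mm wide; open, the fingers measure 128 mm over their backs; the gripper's body (75 mm by 188 mm) begins 65 mm behind the grasp point.
Start: joints at [1.306, 0.116, 1.442, -0, 1.584, -0.038], TCP at [0.152, 0.658, 0.219] pointing down, gripper open.
Joint ranges: [-2.83, 2.83], [-0.83, 2.19], [0.07, 2.5], [-1.14, 4.28], [0.01, 3], [-2.97, 2.97]. Speed limits (rad/s): [1.89, 1.89, 2.22, 3.14, 3.14, 3.14].

## Interface

Orientations are given as a 3x3 rotation matrix whose columns are the frame's x, y, z axes.
In Python, from rig import robot gives the robot as it stands.
- The arm moves only by the shell command python3 -m handwheel 'ROWS' [OPENING] [FORCE]. ROWS is JSON, one flat list of numbers, 6 for each row, row after row: the shift along the tool's x, y, z in cm, then the turn, a rotation vector about the tool's x, y, z in rad. In form: [dx, dy, dz, ax, ay, az, dx, dy, dz, ax, ay, az, ...]. A call has 1 to 12 rows; each row is the pose to reach, as a shift and turn from the pose commanded when the call began, along the tool's axes at that moment; what a row does not reach only later rows make up. A row lasts 1/8 s, in which the tool goes at most 62.5 mm and 10.7 degrees, less where a joint would pass 70% of its speed; a pose out of reach is approached as far as the arm can. A call with a gripper value outside its range is refused whole. OPENING is the opening, from 0 (shut) to 1 (fully open), set as the call begins (- or left out, the last holds). The fingers move at their own pace and stop on an object; FORCE is the grip in N (left out, the last holds). Time passes only in rows, so rows that repeat a pose let the fingers close. It gives the time, the measured TCP pose, the force, the opening and the grip force at its end, in the units of the state.
- robot.read_state(): the state, without advancing time (a new reading comes with each control period).
- robot.read_camera(name): name is "scene" or "side" or "wrist"; returns the picture (400x640x3 uint8, red, green, blue); there is no depth.
- robot.camera_params(name): a dict with "vertical_fov" (degrees; the focal length in pixels is half the picture's height over the tangent of half this angle, whatever the lens; pixels are square), "cx", "cy" (the principal point, pixels), "k1" (the pictures are not rectified: a ray, as slopes to the right and down, at radius r is drawn at 1 + k1 r^2 times it, then the intrinsics apply), "xyz" and "rotation" of the camera in the world; the wrist camera has in their place "T_tool_cam" (4x4, takes a point from camera to tool coordinates, whose origin is the TCP and whose axes are the flange's). Camera axes: x right, y down, z forward; pixel columns grow to the right and rows downward; lengths in m; the calibration is good to about 2 mm. A picture is of the moment at which its call begins: read the wrist's pose just before it. camera_params takes no time and is no camera call.
- robot.close_job(): hands the job in; it is judged then, once.
The state is a dict: "time_s": time; "joint_positions": joint angles; "qd": joint speeds; "joint_torque": joint torques, N m; "tcp_pos": TCP position; "orientation": TCP orientation; "force": force on the tool from outside, world axes, zero at the start; "ft_torque": the same for the moment, N m; "opening": finger opening in m; "grasp_force": force on a finger pad.
Only numpy, scipy, OpenCV 4.12 (cv2) and the standard library are available. Lean on these libraries where they do the work, as an engineer would, in place of code of your own. Each camera call takes 0.05 s, during which the arm holds its last target. There are 200 camera calls.

## Working session

There is one attempt and no reset: what is moved stays moved. The work goes in short steps, Python scripts to look and compute and a shell command to move; the robot and the scene stay as the last step left them, time stands still between calls to the robot, and variables do not carry over. Pictures are saved under pics/ and viewed, at most 10 in all, crops included, and the job is handed in when it is done.

```bash
ls; mkdir -p pics; python3 - <<'E'
from rig import robot
import cv2
s=robot.read_state();print(s)
for n in("scene","side"):
    cv2.imwrite(f"pics/{n}0.png",robot.read_camera(n)[:,:,::-1]);print(robot.camera_params(n))
print(robot.camera_params("wrist"))
E
```

```text
pics
{'time_s': 0.0, 'joint_positions': array([ 1.30622530e+00,  1.16464403e-01,  1.44224247e+00, -4.72082852e-06,
        1.58398105e+00, -3.77711344e-02]), 'qd': array([ 0.00046658,  0.00034099, -0.0001544 , -0.00060618,  0.00155462,
        0.00030411]), 'joint_torque': array([-3.44960963e-04, -7.21260881e+01, -6.22597218e+01,  7.80584011e-02,
        2.39384570e-02, -1.22562428e-04]), 'tcp_pos': array([0.15172151, 0.65752975, 0.21793388]), 'orientation': array([[-9.74390943e-01,  2.24860424e-01, -2.81851237e-04],
       [ 2.24860597e-01,  9.74390369e-01, -1.05839240e-03],
       [ 3.66425677e-05, -1.09466521e-03, -9.99999400e-01]]), 'force': array([-0.37778173,  0.96288774, -0.93814625]), 'ft_torque': array([0.02779452, 0.01684539, 0.03172506]), 'grasp_force': 0.0, 'opening': 0.09298839682897585}
{'vertical_fov': 56.480727023734964, 'cx': 319.94212950011524, 'cy': 198.34472967105432, 'k1': -0.090341102112836, 'xyz': array([ 1.0909678 , -0.15735188,  0.84754873]), 'rotation': array([[ 0.10473716,  0.76952127, -0.62997392],
       [ 0.994339  , -0.09242588,  0.05241577],
       [-0.01789084, -0.63189752, -0.77484543]])}
{'vertical_fov': 42.11366308065585, 'cx': 330.0004493654015, 'cy': 205.92642561750932, 'k1': -0.09856678484941836, 'xyz': array([ 0.20816689, -1.33845888,  0.92488996]), 'rotation': array([[ 0.97982261, -0.10699061,  0.16882137],
       [-0.19978112, -0.54932689,  0.81137382],
       [ 0.00592874, -0.82872974, -0.55961761]])}
{'vertical_fov': 64.18968337341713, 'cx': 324.10826310617074, 'cy': 199.01601707360663, 'k1': -0.04312951245659815, 'T_tool_cam': array([[ 2.41805651e-05, -9.71861946e-01, -2.35551178e-01,
         6.47610261e-02],
       [ 9.99999961e-01,  8.88836244e-05, -2.64070206e-04,
        -2.17416111e-04],
       [ 2.77576427e-04, -2.35551162e-01,  9.71861910e-01,
        -1.64500245e-01],
       [ 0.00000000e+00,  0.00000000e+00,  0.00000000e+00,
         1.00000000e+00]])}
```

View pics/scene0.png

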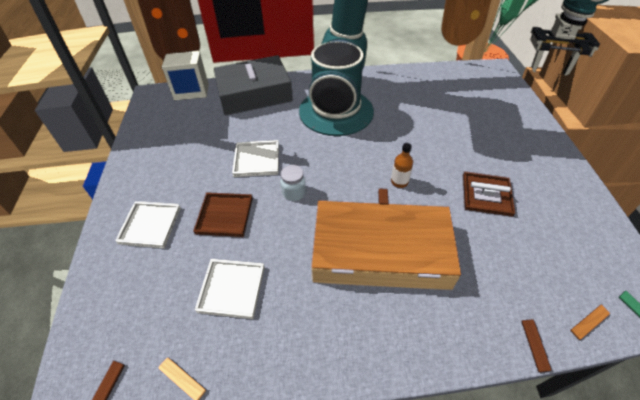

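View pics/side0.png

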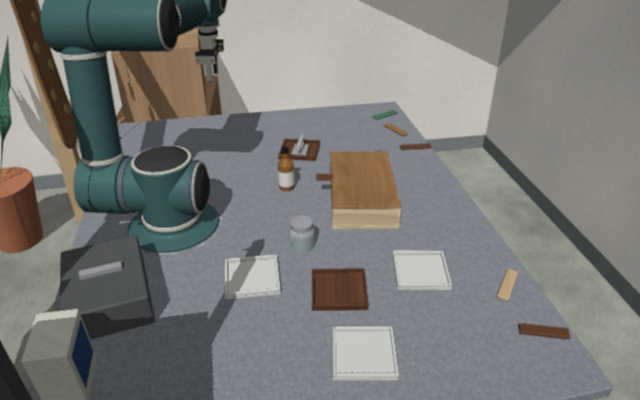

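Scene: the bin's lid has corners at about (317,203), (450,207), (457,275), (313,270), with the handle at (383,197). The dark trays are at (224,215), which is empty, and (489,194), which holds the truck, so the empty one is the target; the white ones don't fit the description. The bottle is at (402,168) and the jar at (292,183). Next I enlarge the crop to confirm.

```bash
cat > h.py <<'E'
import numpy as np, cv2
from rig import robot
def cam(n,s=None):
    p=robot.camera_params(n)
    f=200/np.tan(np.radians(p["vertical_fov"])/2)
    K=np.array([[f,0,p["cx"]],[0,f,p["cy"]],[0,0,1]]);D=np.array([p["k1"],0,0,0,0.])
    if n=="wrist":
        T=np.eye(4);T[:3,:3]=s["orientation"];T[:3,3]=s["tcp_pos"];T=T@p["T_tool_cam"];return K,D,T[:3,:3],T[:3,3]
    return K,D,np.array(p["rotation"]),np.array(p["xyz"])
def pix(n,uv,z,s=None):
    "pixels -> world points at height z"
    K,D,R,c=cam(n,s);uv=np.atleast_2d(np.array(uv,float))
    u=cv2.undistortPoints(uv[:,None],K,D)[:,0]
    d=np.c_[u,np.ones(len(u))]@R.T
    return c+d*((z-c[2])/d[:,2])[:,None]
def proj(n,P,s=None):
    K,D,R,c=cam(n,s);P=np.atleast_2d(P)
    return cv2.projectPoints((P-c)@R,np.zeros(3),np.zeros(3),K,D)[0][:,0]
def snap(n,name,crop=None,k=1):
    s=robot.read_state();im=robot.read_camera(n)[:,:,::-1]
    if crop: x0,y0,x1,y1=crop;im=im[y0:y1,x0:x1]
    cv2.imwrite(f"pics/{name}.png",cv2.resize(im,None,fx=k,fy=k,interpolation=cv2.INTER_CUBIC));return s
E
python3 - <<'E'
from h import *
snap("scene","crop1",(190,140,470,300),2.85)
E
```

```text
(no output)
```

View pics/crop1.png

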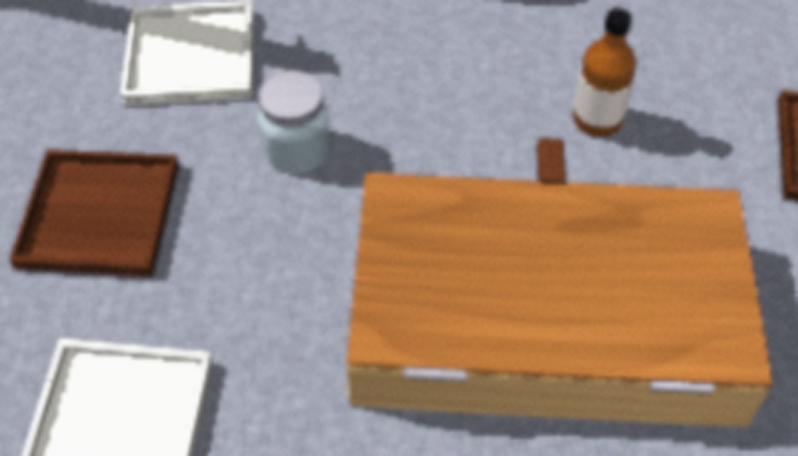

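Crop: the lid's corners are at (365,173), (740,190), (770,383), (348,365), and the handle spans (538–562,140) to (540–566,183). The dark tray at (45,150)–(155,272) is empty, so it is the one meant. The jar's base is near (297,160) and the bottle's near (600,125).

```bash
cat > pose.py <<'E'
from h import *
E
python3 - <<'E'
from h import *
g=lambda a:np.array(a,float)/2.85+[190,140]
L=pix("scene",g([(365,173),(740,190),(770,383),(348,365)]),.078)[:,:2]
print("lid",L.round(4).tolist(),[np.linalg.norm(L[i]-L[i-1]).round(3) for i in range(4)])
# world y: image left=?
c=L.mean(0);
ex=(L[2]+L[3]-L[0]-L[1]);ey=(L[3]+L[0]-L[2]-L[1])
print(np.arctan2(ex[1],ex[0]),np.arctan2(ey[1],ey[0]),c)
H=pix("scene",g([(538,140),(562,140),(540,183),(566,183)]),.08)[:,:2];print("handle",H.round(4).tolist(),H.mean(0))
T=pix("scene",g([(45,150),(178,156),(155,272),(12,265)]),.018)[:,:2];print("tray",T.round(4).tolist(),T.mean(0))
print("jar",pix("scene",g([(291,90)]),.085)[0],"oil",pix("scene",g([(618,15)]),.15)[0])
E
```

```text
lid [[0.4727, -0.1111], [0.534, 0.2302], [0.7286, 0.1918], [0.6708, -0.1452]] [np.float64(0.201), np.float64(0.347), np.float64(0.198), np.float64(0.342)]
-0.18288328599176146 -1.7444817451644894 [0.60153822 0.04142853]
handle [[0.4539, 0.0564], [0.4566, 0.0791], [0.5053, 0.0476], [0.5082, 0.0714]] [0.48097746 0.06359372]
tray [[0.3545, -0.4344], [0.3795, -0.2955], [0.52, -0.316], [0.4967, -0.4537]] [ 0.43767975 -0.374874  ]
jar [ 0.3649349  -0.17341864  0.085     ] oil [0.36558695 0.14598043 0.15      ]
```

```bash
cat >> h.py <<'E'
from scipy.spatial.transform import Rotation as Ro
YAW=-.178; C=np.array([.6015,.0414,0.])
B=Ro.from_euler('z',YAW).as_matrix()   # bin axes in world
def w(p): return C+B@np.array(p,float)
def binp(P): return B.T@(np.asarray(P)-C)
def Rt(tilt=0,yaw=0):
    "tool down, y along bin y, tilt>0: tool z leans to +x of bin (wrist toward robot)"
    return B@Ro.from_euler('z',yaw).as_matrix()@Ro.from_euler('y',-tilt).as_matrix()@np.diag([-1.,1,-1])
def row(P,R=None,grasp=True,s=None):
    "row for grasp point (or TCP) at world P"
    s=s or robot.read_state();R0=s["orientation"];R=Rt() if R is None else R
    P=np.array(P,float)+(R[:,2]*.019 if grasp else 0)
    d=R0.T@(P-s["tcp_pos"])*100
    return np.r_[d,Ro.from_matrix(R0.T@R).as_rotvec()].round(3).tolist()
def lidh(t): return np.array([.1-.232*np.cos(t)+.007*np.sin(t),0,.07+.232*np.sin(t)+.007*np.cos(t)])
E
python3 - <<'E'
from h import *
print(Rt(.3).round(2).tolist())
print(row(w(lidh(0))+[0,0,.10]))
E
```

```text
[[-0.94, 0.18, 0.29], [0.17, 0.98, -0.05], [-0.3, 0.0, -0.96]]
[-44.494, -50.563, 6.052, -0.001, -0.0, -0.049]
```

```bash
python3 -m handwheel '[-22,-25,3,0,0,-0.02,-44.5,-50.6,6,0,0,-0.05,-44.5,-50.6,6,0,0,-0.05,-44.5,-50.6,6,0,0,-0.05,-44.5,-50.6,6,0,0,-0.05,-44.5,-50.6,6,0,0,-0.05,-44.5,-50.6,6,0,0,-0.05,-44.5,-50.6,6,0,0,-0.05,-44.5,-50.6,6,0,0,-0.05,-44.5,-50.6,6,0,0,-0.05,-44.5,-50.6,6,0,0,-0.05,-44.5,-50.6,6,0,0,-0.05]' 0.75 20; python3 - <<'E'
from h import *
print(row(w(lidh(0))))
s=snap("wrist","w1")
print(proj("wrist",w(lidh(0)),s))
E
```

```text
time_s: 1.65
tcp_pos: [0.4723, 0.062, 0.1579]
orientation: [[-0.984, 0.18, -0.001], [0.18, 0.984, -0.0], [0.001, -0.001, -1.0]]
force: [-0.3, 0.3, 1.3]
opening: 0.0696
grasp_force: 0.0
[0.106, 0.272, 9.991, -0.001, -0.001, -0.003]
[[327.87358039 204.16461017]]
```

View pics/w1.png

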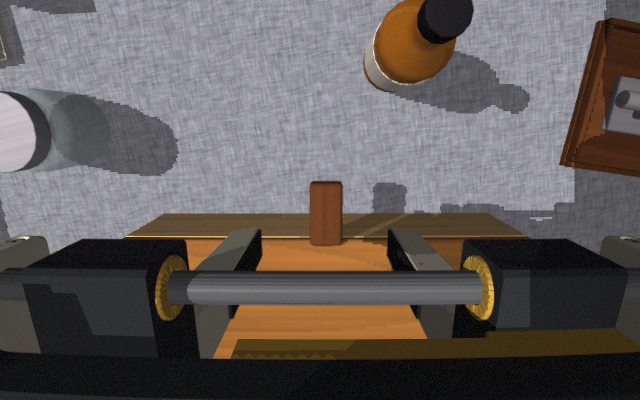

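The wrist view shows the handle at columns 309–343, rows 181–245. The predicted grasp point (328,204) falls on it, so I descend and grip.

```bash
python3 -m handwheel '[0.1,0.2,5,0,0,0,0.1,0.2,10,0,0,0,0.1,0.2,10,0,0,0,0.1,0.2,10,0,0,0]' && python3 -m handwheel '[0,0,0,0,0,0,0,0,0,0,0,0,0,0,0,0,0,0,0,0,0,0,0,0]' 0 20; python3 - <<'E'
from h import *
for t in np.linspace(0,1.75,15): print(round(t,3),row(w(lidh(t))))
E
```

```text
time_s: 2.2
tcp_pos: [0.4716, 0.0674, 0.0608]
orientation: [[-0.985, 0.175, 0.002], [0.175, 0.985, 0.0], [-0.002, 0.0, -1.0]]
force: [0.3, -0.1, 0.7]
opening: 0.0699
grasp_force: 0.0
time_s: 2.7
tcp_pos: [0.471, 0.0667, 0.0589]
orientation: [[-0.984, 0.176, 0.0], [0.176, 0.984, 0.0], [-0.0, 0.0, -1.0]]
force: [-0.5, 0.1, -0.6]
opening: 0.0345
grasp_force: 0.0
0.0 [-0.087, -0.184, 0.086, 0.0, 0.0, 0.001]
0.125 [-0.356, -0.185, -2.801, 0.0, 0.0, 0.001]
0.25 [-0.983, -0.185, -5.632, 0.0, 0.0, 0.001]
0.375 [-1.958, -0.186, -8.363, 0.0, 0.0, 0.001]
0.5 [-3.265, -0.188, -10.951, 0.0, 0.0, 0.001]
0.625 [-4.885, -0.189, -13.355, 0.0, 0.0, 0.001]
0.75 [-6.793, -0.191, -15.539, 0.0, 0.0, 0.001]
0.875 [-8.957, -0.194, -17.468, 0.0, 0.0, 0.001]
1.0 [-11.345, -0.196, -19.112, 0.0, 0.0, 0.001]
1.125 [-13.92, -0.199, -20.446, 0.0, 0.0, 0.001]
1.25 [-16.641, -0.202, -21.448, 0.0, 0.0, 0.001]
1.375 [-19.465, -0.205, -22.103, 0.0, 0.0, 0.001]
1.5 [-22.349, -0.209, -22.401, 0.0, 0.0, 0.001]
1.625 [-25.248, -0.212, -22.337, 0.0, 0.0, 0.001]
1.75 [-28.116, -0.215, -21.912, 0.0, 0.0, 0.001]
```

```bash
python3 -m handwheel '[0,0,0,0,0,0,0,0,0,0,0,0,0,0,0,0,0,0]' && python3 -m handwheel '[0,0,-1.4,0,0,0,-0.3,0,-2.9,0,0,0,-0.9,0,-5.7,0,0,0,-1.9,0,-8.4,0,0,0]'
```

```text
time_s: 3.08
tcp_pos: [0.4705, 0.0639, 0.0586]
orientation: [[-0.984, 0.177, -0.002], [0.177, 0.984, -0.006], [0.001, -0.006, -1.0]]
force: [-6.7, -27.5, 5.2]
opening: 0.0258
grasp_force: 20.0
time_s: 3.58
tcp_pos: [0.4888, 0.0606, 0.1427]
orientation: [[-0.984, 0.177, -0.003], [0.177, 0.984, -0.006], [0.002, -0.007, -1.0]]
force: [-0.9, -26.5, -4.1]
opening: 0.0261
grasp_force: 20.0
```

```bash
python3 -m handwheel '[-1.3,-0.2,-2.6,0,0,0,-2.9,-0.3,-5,0,0,0,-4.8,-0.3,-7.2,0,0,0,-7,-0.3,-9.1,0,0,0,-9.4,-0.3,-10.7,0,0,0,-12,-0.3,-12.1,0,0,0]';  python3 -m handwheel '[-2.7,0,-1,0,0,0,-5.5,0,-1.6,0,0,0,-8.4,0,-1.9,0,0,0,-11.3,0,-1.9,0,0,0,-13,0,-1.65,0,0,0,-13,0,-1.65,0,0,0]'; python3 - <<'E'
from h import *
s=robot.read_state();g=binp(s["tcp_pos"]-.019*s["orientation"][:,2]);print(g, np.arctan2(g[2]-.07,.1-g[0])+.03, np.hypot(g[2]-.07,.1-g[0]))
E
```

```text
time_s: 4.32
tcp_pos: [0.6078, 0.0387, 0.2637]
orientation: [[-0.984, 0.176, -0.001], [0.176, 0.984, -0.001], [0.001, -0.001, -1.0]]
force: [0.1, -3.7, -6.9]
opening: 0.0259
grasp_force: 20.0
time_s: 5.08
tcp_pos: [0.7363, 0.0154, 0.2799]
orientation: [[-0.984, 0.177, 0.0], [0.177, 0.984, -0.001], [-0.0, -0.001, -1.0]]
force: [-0.2, -5.6, 1.2]
opening: 0.0256
grasp_force: 20.0
[ 0.13730218 -0.00170723  0.29885162] 1.762372636003857 0.23187176923196642
```

```bash
python3 -m handwheel '[0,0,0,0,0,0,0,0,0,0,0,0,0,0,0,0,0,0,0,0,-2,0,0,0,0,0,-7,0,0,0,0,0,-7,0,0,0,6,2,-7,0,0,0,12,5,-7,0,0,0,17,5,-5,0,0,0,17,5,-5,0,0,0]' 0.75; python3 - <<'E'
from h import *
s=snap("wrist","w2")
print(proj("wrist",[w([.035,.12,.063]),w([-.085,.12,.063]),w([.076,.12,.063])],s))
print(row(w([.035,.12,.12])))
snap("scene","s2",(290,120,490,300),3)
E
```

```text
time_s: 6.32
tcp_pos: [0.5736, 0.0965, 0.3298]
orientation: [[-0.985, 0.174, -0.001], [0.174, 0.985, 0.0], [0.001, -0.0, -1.0]]
force: [-0.1, -0.0, 0.1]
opening: 0.0697
grasp_force: 0.0
[[374.08879697 221.59744915]
 [377.5938233  135.44445194]
 [372.92307644 248.6142339 ]]
[-7.029, 7.061, 22.997, 0.0, 0.001, 0.002]
```

View pics/w2.png

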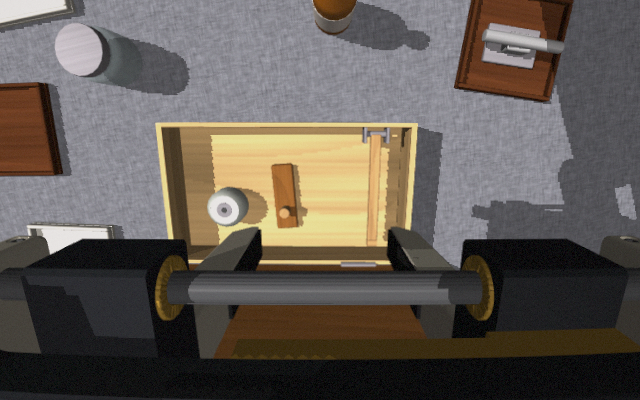

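View pics/s2.png

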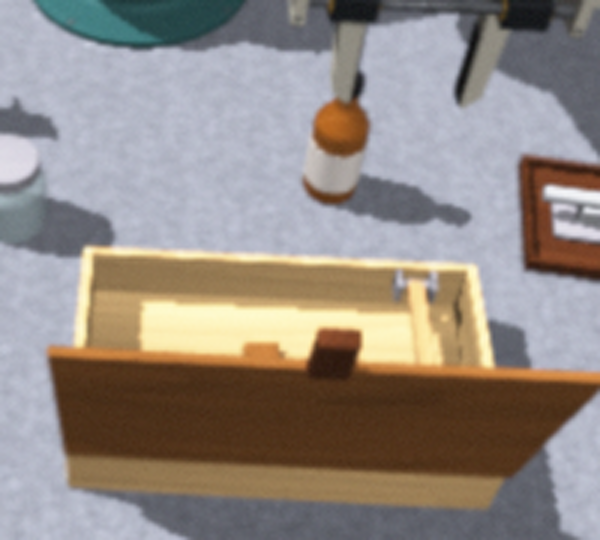

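The wrist view shows the stay at columns 370–381 (predicted 374), with its free end near row 245. The wheel's hub is at (224,210) and the hook board spans (275–298, 163–228). I go down over the stay with the fingers half open.

```bash
python3 -m handwheel '[-4,4,3,0,0,0,-7,7.1,6,0,0,0,-7,7.1,11,0,0,0,-7,7.1,17,0,0,0,-7,7.1,23,0,0,0,-7,7.1,27,0,0,0,-7,7.1,29.2,0,0,0,-7,7.1,29.2,0,0,0,-7,7.1,29.2,0,0,0]' 0.45; python3 - <<'E'
from h import *
print(row(w([.035,.12,.058])))
s=robot.read_state()
E
python3 -m handwheel '[0,0,0,0,0,0,0,0,0,0,0,0,0,0,0,0,0,0,0,0,0,0,0,0,0,0,0,0,0,0,0,0,0,0,0,0]' 0 20
python3 - <<'E'
from h import *
st=lambda a:[-.085+.12*np.cos(a),.12,.058+.12*np.sin(a)]
print(binp(pix("wrist",[(224,210)],.055)[0]) if 0 else '')
for t in np.arange(0,1.16,.1): print(round(t,3),row(w(st(t)))[:3])
E
```

```text
time_s: 7.55
tcp_pos: [0.6594, 0.1533, 0.0403]
orientation: [[-0.984, 0.176, 0.003], [0.176, 0.984, 0.0], [-0.002, 0.001, -1.0]]
force: [0.2, -0.3, -0.3]
opening: 0.0418
grasp_force: 0.0
[0.222, -0.038, 0.131, 0.001, 0.002, 0.001]
time_s: 8.3
tcp_pos: [0.658, 0.1517, 0.0385]
orientation: [[-0.984, 0.176, -0.0], [0.176, 0.984, -0.002], [-0.0, -0.002, -1.0]]
force: [-3.4, -11.1, 5.0]
opening: 0.0138
grasp_force: 20.0

0.0 [0.107, 0.141, -0.046]
0.1 [0.167, 0.139, -1.244]
0.2 [0.346, 0.136, -2.43]
0.3 [0.643, 0.133, -3.592]
0.4 [1.054, 0.131, -4.719]
0.5 [1.576, 0.129, -5.799]
0.6 [2.203, 0.127, -6.822]
0.7 [2.929, 0.125, -7.777]
0.8 [3.747, 0.123, -8.654]
0.9 [4.648, 0.122, -9.446]
1.0 [5.623, 0.121, -10.144]
1.1 [6.664, 0.12, -10.741]
```

```bash
python3 -m handwheel '[0.1,-0.1,-1.2,0,0,0,0.3,-0.1,-2.4,0,0,0,0.6,-0.1,-3.6,0,0,0,1,-0.1,-4.7,0,0,0,1.5,-0.1,-5.8,0,0,0,2.1,-0.1,-6.8,0,0,0,2.8,-0.1,-7.75,0,0,0,3.65,-0.1,-8.6,0,0,0,4.55,-0.1,-9.4,0,0,0,5.5,-0.1,-10.1,0,0,0,6.05,-0.1,-10.45,0,0,0,6.3,-0.1,-10.6,0,0,0]'; python3 - <<'E'
from h import *
s=robot.read_state();g=binp(s["tcp_pos"]-.019*s["orientation"][:,2]);print(g, np.arctan2(g[2]-.058,.085+g[0]), np.hypot(g[2]-.058,.085+g[0]))
E
```

```text
time_s: 9.8
tcp_pos: [0.5956, 0.1629, 0.1448]
orientation: [[-0.984, 0.176, 0.001], [0.176, 0.984, -0.001], [-0.001, -0.001, -1.0]]
force: [1.8, -6.3, -2.9]
opening: 0.0142
grasp_force: 20.0
[-0.02730566  0.11854939  0.16380772] 1.071587741479539 0.1205151849200765
```

```bash
python3 -m handwheel '[0.3,0,-0.15,0,0,0,0.5,0,-0.25,0,0,0]'; python3 -m handwheel '[-0.5,0,0.2,0,0,0,-0.5,0,0.2,0,0,0,-0.5,0,0.2,0,0,0,-0.5,0,-3,0,0,0,-0.5,0,-8,0,0,0,-0.5,0,-14,0,0,0,-0.5,0,-18,0,0,0]' 0.45; python3 - <<'E'
from h import *
s=snap("wrist","w3")
a=lambda t:w([-.085+.161*np.cos(t),.12,.058+.161*np.sin(t)])
print(proj("wrist",[a(1.05),a(.95),a(.85),w([-.085,.12,.058])],s)); print(row(w(lidh(1.73))+[0,0,.06]))
E
```

```text
time_s: 10.05
tcp_pos: [0.5919, 0.1635, 0.1468]
orientation: [[-0.984, 0.176, 0.003], [0.176, 0.984, -0.001], [-0.003, -0.001, -1.0]]
force: [22.2, -7.3, -16.3]
opening: 0.0137
grasp_force: 20.0
time_s: 10.92
tcp_pos: [0.5958, 0.1635, 0.33]
orientation: [[-0.984, 0.176, 0.002], [0.176, 0.984, 0.001], [-0.002, 0.001, -1.0]]
force: [0.4, -0.3, 0.6]
opening: 0.0417
grasp_force: 0.0
[[325.1450858  213.94164126]
 [325.08028588 224.41831359]
 [325.01721947 232.87764214]
 [324.84494135 126.83881878]]
[-17.032, -11.949, -0.32, 0.003, 0.007, 0.001]
```

View pics/w3.png

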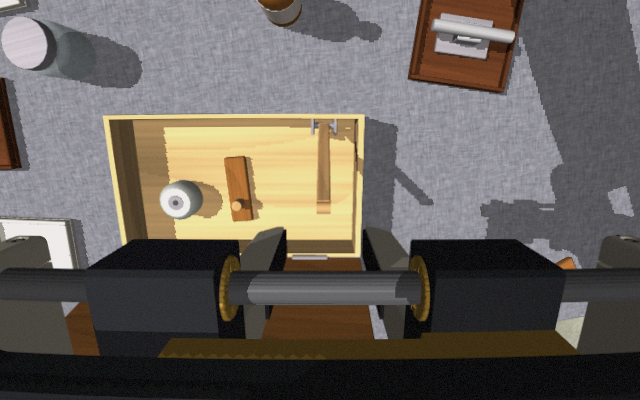

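The stay's end is at (323,213), matching the 1.05 rad prediction, so it is fully up. The wheel's hub is at (175,202). Next I re-grasp the lid handle.

```bash
python3 -m handwheel '[0,0,-1.5,0,0,0,-5,-5,-2,0,0,0,-10,-10,-2,0,0,0,-17.4,-12,-2,0,0,0,-17.4,-12,-2,0,0,0,-17.4,-12,-2,0,0,0]' 0.75; python3 - <<'E'
from h import *
st={"orientation":np.array([[-0.984,0.176,0.002],[0.176,0.984,0.001],[-0.002,0.001,-1.0]]),"tcp_pos":np.array([0.5958,0.1635,0.33])}
P=pix("wrist",[(175,202)],.055,st)[0];print("wheel",P,binp(P))
print("board ends",[binp(p).round(3) for p in pix("wrist",[(235,157),(244,222)],.026,st)])
print(row(w(lidh(1.75))))
E
```

```text
time_s: 11.72
tcp_pos: [0.7471, 0.0134, 0.3438]
orientation: [[-0.984, 0.177, -0.004], [0.177, 0.984, 0.0], [0.004, -0.001, -1.0]]
force: [-0.6, 1.3, -0.5]
opening: 0.07
grasp_force: 0.0
wheel [ 0.60403968 -0.05521105  0.055     ] [ 0.01960565 -0.0946349   0.055     ]
board ends [array([-0.041, -0.012,  0.026]), array([ 0.059, -0.004,  0.026])]
[-0.024, 0.182, 6.58, -0.001, -0.004, -0.0]
```

```bash
python3 -m handwheel '[0,0,3.5,0,0,0,0,0,6.4,0,0,0,0,0,6.4,0,0,0]'; python3 -m handwheel '[0,0,0,0,0,0,0,0,0,0,0,0,0,0,0,0,0,0,0,0,0,0,0,0,0,0,0,0,0,0,0,0,0,0,0,0,0,0,0,0,0,0]' 0 20; python3 - <<'E'
from h import *
s=robot.read_state();g=binp(s["tcp_pos"]-.019*s["orientation"][:,2]);print(g, np.arctan2(g[2]-.07,.1-g[0])+.03, np.hypot(g[2]-.07,.1-g[0]))
for t in np.arange(1.75,.8,-.08): print(round(t,3),row(w(lidh(t)))[:3])
E
```

```text
time_s: 12.1
tcp_pos: [0.7447, 0.0154, 0.2802]
orientation: [[-0.985, 0.175, -0.004], [0.175, 0.985, 0.0], [0.004, -0.001, -1.0]]
force: [-0.3, 0.3, -0.1]
opening: 0.0695
grasp_force: 0.0
time_s: 12.98
tcp_pos: [0.746, 0.0137, 0.2828]
orientation: [[-0.984, 0.177, -0.0], [0.177, 0.984, -0.001], [0.0, -0.001, -1.0]]
force: [-1.9, -6.2, 0.8]
opening: 0.0257
grasp_force: 20.0
[ 0.14713228 -0.00169608  0.30180658] 1.8013877903873856 0.23654966278994602
1.75 [-0.111, 0.172, 0.477]
1.67 [1.719, 0.172, 0.164]
1.59 [3.568, 0.173, -0.002]
1.51 [5.424, 0.173, -0.019]
1.43 [7.276, 0.174, 0.112]
1.35 [9.111, 0.175, 0.391]
1.27 [10.918, 0.176, 0.815]
1.19 [12.686, 0.177, 1.382]
1.11 [14.402, 0.178, 2.089]
1.03 [16.057, 0.179, 2.931]
0.95 [17.639, 0.181, 3.902]
0.87 [19.138, 0.183, 4.997]
```

```bash
python3 -m handwheel '[1.7,0,-0.3,0,0,0,3.6,0,-0.45,0,0,0,5.45,0,-0.5,0,0,0,7.35,0,-0.35,0,0,0,9.2,0,-0.05,0,0,0,11.05,0,0.35,0,0,0,12.85,0,0.95,0,0,0,14.6,0,1.65,0,0,0,16.3,0,2.5,0,0,0,17.1,0,3,0,0,0,17.9,0,3.5,0,0,0,17.9,0,3.5,0,0,0]'; python3 - <<'E'
from h import *
s=robot.read_state();g=binp(s["tcp_pos"]-.019*s["orientation"][:,2]);print(g, np.arctan2(g[2]-.07,.1-g[0])-.03, np.hypot(g[2]-.07,.1-g[0]))
E
```

```text
time_s: 14.48
tcp_pos: [0.5693, 0.0456, 0.2482]
orientation: [[-0.984, 0.176, 0.0], [0.176, 0.984, -0.001], [-0.0, -0.001, -1.0]]
force: [-3.6, -3.3, 3.9]
opening: 0.0261
grasp_force: 20.0
[-0.0324803  -0.00152046  0.26715823] 0.9491455334138126 0.23753399578191006
```

```bash
python3 -m handwheel '[0.3,0,0.25,0,0,0,0.6,0,0.45,0,0,0,0.9,0,0.7,0,0,0,1.1,0,0.85,0,0,0,1.1,0,0.85,0,0,0]';python3 -m handwheel '[0.15,0,0.1,0,0,0,0.25,0,0.2,0,0,0,0.25,0,0.2,0,0,0]'; python3 - <<'E'
from h import *
s=robot.read_state();g=binp(s["tcp_pos"]-.019*s["orientation"][:,2]);print(g, np.arctan2(g[2]-.07,.1-g[0])-.03, np.hypot(g[2]-.07,.1-g[0]))
E
```

```text
time_s: 15.1
tcp_pos: [0.5587, 0.0476, 0.24]
orientation: [[-0.984, 0.176, 0.0], [0.176, 0.984, -0.001], [-0.0, -0.001, -1.0]]
force: [-5.8, -2.9, 6.8]
opening: 0.0257
grasp_force: 20.0
time_s: 15.48
tcp_pos: [0.5563, 0.048, 0.238]
orientation: [[-0.984, 0.176, 0.0], [0.176, 0.984, -0.001], [-0.0, -0.001, -1.0]]
force: [-6.5, -3.8, 6.9]
opening: 0.0261
grasp_force: 20.0
[-0.04564696 -0.00150689  0.25703232] 0.8791625258270362 0.2370529983576476
```

```bash
python3 -m handwheel '[0.25,0,-0.05,0,0,0,0.4,0,0.1,0,0,0,0.4,0,0.1,0,0,0]';python3 -m handwheel '[0.15,0,0.1,0,0,0,0.25,0,0.2,0,0,0,0.25,0,0.2,0,0,0]'; python3 - <<'E'
from h import *
s=robot.read_state();g=binp(s["tcp_pos"]-.019*s["orientation"][:,2]);print(g, np.arctan2(g[2]-.07,.1-g[0])-.03, np.hypot(g[2]-.07,.1-g[0]))
E
```

```text
time_s: 15.85
tcp_pos: [0.5535, 0.0485, 0.2363]
orientation: [[-0.984, 0.176, 0.003], [0.176, 0.984, -0.001], [-0.003, -0.001, -1.0]]
force: [9.8, -5.6, -2.7]
opening: 0.0258
grasp_force: 20.0
time_s: 16.23
tcp_pos: [0.5529, 0.0486, 0.2358]
orientation: [[-0.984, 0.177, 0.008], [0.177, 0.984, -0.002], [-0.009, -0.0, -1.0]]
force: [25.1, -8.1, 4.1]
opening: 0.0259
grasp_force: 20.0
[-0.04927896 -0.00154288  0.25481893] 0.8613755187244954 0.23757576676844092
```

```bash
python3 -m handwheel '[-0.3,0,-0.2,0,0,0,-0.3,0,-0.2,0,0,0]'; python3 -m handwheel '[0,0,0,0,0,0,0,0,0,0,0,0,0,0,0,0,0,0,0,0,0,0,0,0,0,0,-3,0,0,0,0,0,-8,0,0,0]' 0.75; python3 - <<'E'
from h import *
s=snap("side","s3",(260,100,440,260),4)
E
```

```text
time_s: 16.48
tcp_pos: [0.5536, 0.0485, 0.2364]
orientation: [[-0.984, 0.176, 0.001], [0.176, 0.984, -0.001], [-0.001, -0.001, -1.0]]
force: [3.9, -4.7, 0.5]
opening: 0.0254
grasp_force: 20.0
time_s: 17.23
tcp_pos: [0.5526, 0.0491, 0.3157]
orientation: [[-0.984, 0.176, -0.003], [0.176, 0.984, -0.0], [0.003, -0.001, -1.0]]
force: [-0.7, 0.9, 0.4]
opening: 0.0695
grasp_force: 0.0
```

View pics/s3.png

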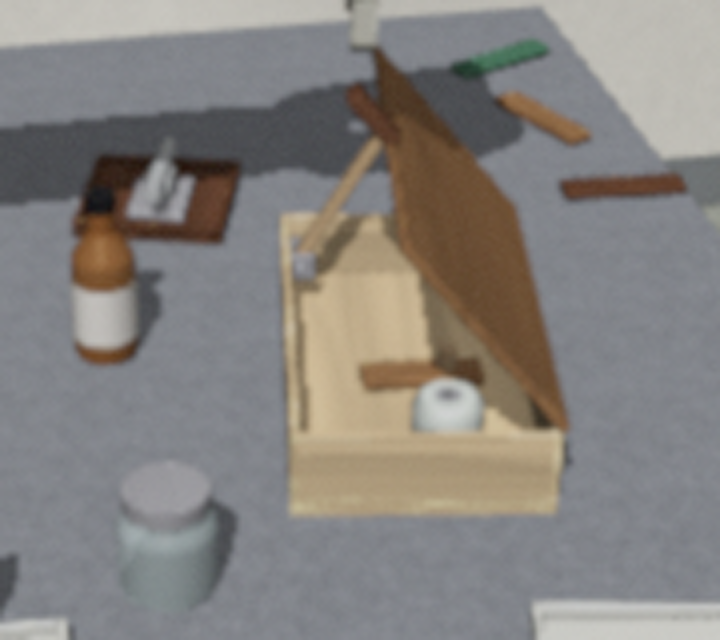

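The lid is propped on the stay at about 0.87 rad, with the wheel near (447,405) in the crop and the hook board beside it. I will reach in with the tool tilted about 0.55 rad, travelling parallel to the lid.

```bash
python3 - <<'E'
from h import *
R=Rt(.55); G=np.array([.0196,-.0946,.042]); u=np.array([-.645,0,.764])
print(row(w([-.17,-.04,.32]),R)); print(row(w(G+.17*u),R))
E
```

```text
[11.171, -3.898, 1.945, 0.002, -0.544, 0.001]
[3.27, -9.388, 16.796, 0.002, -0.544, 0.001]
```

```bash
python3 -m handwheel '[6,0,-1,0,0,0,11,-2,0,0,-0.18,0,11.2,-3.9,1.9,0,-0.36,0,11.2,-3.9,1.9,0,-0.544,0,11.2,-3.9,1.9,0,-0.544,0,9,-9.4,6,0,-0.544,0,6,-9.4,11,0,-0.544,0,3.3,-9.4,16.8,0,-0.544,0,3.3,-9.4,16.8,0,-0.544,0,3.3,-9.4,16.8,0,-0.544,0]'; python3 - <<'E'
from h import *
s=snap("wrist","w4")
R=Rt(.55); G=np.array([.0196,-.0946,.042]); u=np.array([-.645,0,.764])
print(proj("wrist",[w([.0196,-.0946,.055])],s), binp(s["tcp_pos"]-.019*s["orientation"][:,2]),s["joint_positions"])
for k in(.17,.1,.05,0):print(row(w(G+k*u),R))
np.save("s4.npy",s,allow_pickle=True)
E
```

```text
time_s: 18.52
tcp_pos: [0.5042, -0.0376, 0.1494]
orientation: [[-0.842, 0.176, 0.51], [0.15, 0.984, -0.091], [-0.518, 0.0, -0.855]]
force: [0.2, -0.2, 0.5]
opening: 0.0698
grasp_force: 0.0
[[324.58404406 229.84302334]] [-0.09161197 -0.09495525  0.16566524] [-0.10161465 -0.62187765  2.22789216 -0.04630113  0.99282567 -1.48127266]
[-0.387, 0.024, -0.366, 0.001, -0.004, 0.001]
[-1.466, 0.016, 6.549, 0.001, -0.004, 0.001]
[-2.236, 0.01, 11.488, 0.001, -0.004, 0.001]
[-3.007, 0.005, 16.428, 0.001, -0.004, 0.001]
```

View pics/w4.png

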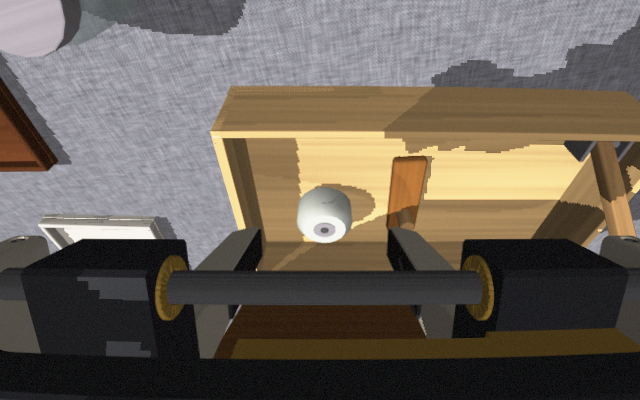

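The hub is at (324,229), matching the prediction, so I go in along the lid.

```bash
python3 -m handwheel '[-0.9,0,3,0,0,0,-1.5,0,6.5,0,0,0,-2,0,9.5,0,0,0,-2.4,0,12.5,0,0,0,-2.4,0,12.5,0,0,0]'; python3 -m handwheel '[-0.3,0,2,0,0,0,-0.6,0,3.9,0,0,0,-0.6,0,3.9,0,0,0]'; python3 - <<'E'
from h import *
R=Rt(.55);print(row(w([.0196,-.0946,.042]),R), robot.read_state()["joint_positions"])
E
```

```text
time_s: 19.2
tcp_pos: [0.5886, -0.0525, 0.0543]
orientation: [[-0.842, 0.175, 0.509], [0.15, 0.984, -0.091], [-0.517, 0.0, -0.856]]
force: [0.0, -0.5, -0.4]
opening: 0.0698
grasp_force: 0.0
time_s: 19.58
tcp_pos: [0.6133, -0.057, 0.025]
orientation: [[-0.842, 0.176, 0.51], [0.15, 0.984, -0.091], [-0.518, 0.0, -0.855]]
force: [0.5, 0.6, 0.5]
opening: 0.07
grasp_force: 0.0
[-0.09, 0.012, -0.044, 0.001, -0.005, 0.001] [-0.11954531 -0.18984942  2.14036853 -0.04891935  0.64738465 -1.48304507]
```

Positioned with no contact, so I grip.

```bash
python3 -m handwheel '[0,0,0,0,0,0,0,0,0,0,0,0,0,0,0,0,0,0,0,0,0,0,0,0,0,0,0,0,0,0]' 0 25; python3 -m handwheel '[0.2,0,-1.5,0,0,0,0.5,0,-3.3,0,0,0,0.5,0,-3.3,0,0,0]'
```

```text
time_s: 20.2
tcp_pos: [0.6134, -0.0571, 0.025]
orientation: [[-0.841, 0.176, 0.511], [0.15, 0.984, -0.091], [-0.519, 0.0, -0.855]]
force: [-5.7, 1.2, 8.1]
opening: 0.0554
grasp_force: 25.0
time_s: 20.58
tcp_pos: [0.5921, -0.0533, 0.0505]
orientation: [[-0.841, 0.176, 0.511], [0.15, 0.984, -0.091], [-0.52, 0.0, -0.854]]
force: [0.4, 0.5, -0.7]
opening: 0.0558
grasp_force: 25.0
```

```bash
python3 -m handwheel '[0.6,0,-4,0,0,0,1.2,0,-8,0,0,0,2,0,-13,0,0,0,2,0,-13,0,0,0]'; python3 - <<'E'
from h import *
T=np.array([.4377,-.3749,0]);R=Rt(.55)
print(row(T+[0,0,.16],R));print(row(T+[0,0,.06],R));s=robot.read_state()
print(robot.read_state()["joint_positions"])
snap("scene","s5",(290,100,490,300),3)
E
```

```text
time_s: 21.08
tcp_pos: [0.5091, -0.0384, 0.1538]
orientation: [[-0.839, 0.176, 0.515], [0.15, 0.984, -0.091], [-0.523, 0.0, -0.852]]
force: [0.3, -0.1, -2.3]
opening: 0.0557
grasp_force: 25.0
[0.62, -34.379, 0.771, 0.001, 0.0, 0.001]
[5.85, -34.384, 9.295, 0.001, 0.0, 0.001]
[-0.10267247 -0.61331073  2.21744064 -0.04577605  0.98878527 -1.48236393]
```

View pics/s5.png

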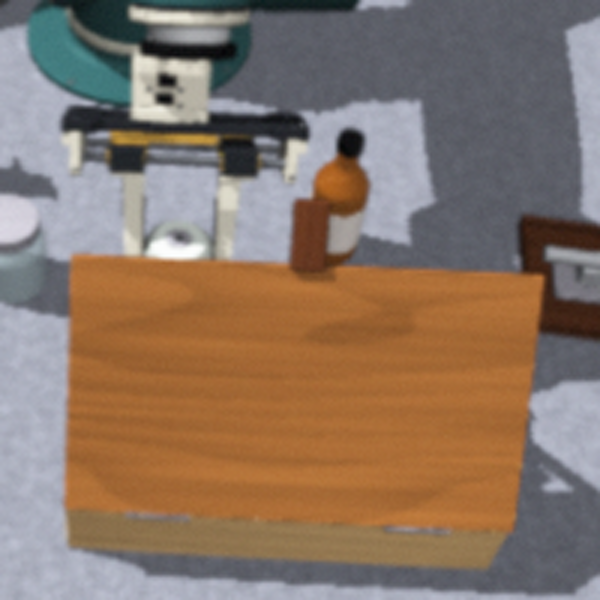

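The wheel is held at (180,240) in the crop and the lid is still propped. Carry it over to the tray.

```bash
python3 -m handwheel '[0,-4,0,0,0,0,0,-8,0,0,0,0,0.1,-12,0.1,0,0,0,0.2,-16,0.2,0,0,0,0.3,-20,0.4,0,0,0,0.4,-24,0.6,0,0,0,0.5,-28,0.7,0,0,0,0.6,-32,0.8,0,0,0,0.6,-34.4,0.8,0,0,0,0.6,-34.4,0.8,0,0,0]';  python3 - <<'E'
from h import *
T=np.array([.4377,-.3749,0]);R=Rt(.55)
for z in(.06,.036,.033):print(row(T+[0,0,z],R))
s=snap("wrist","w6");c=T+[0,0,.018]
snap("side","s6",(240,200,440,350),4)
print(proj("wrist",[c+B@np.array([a,b,0]) for a,b in((-.07,-.07),(-.07,.07),(.07,.07),(.07,-.07))],s).round(),robot.read_state()["joint_positions"])
E
```

```text
time_s: 22.38
tcp_pos: [0.4468, -0.3785, 0.1372]
orientation: [[-0.843, 0.178, 0.507], [0.154, 0.984, -0.09], [-0.515, 0.002, -0.857]]
force: [-0.4, -0.0, -1.0]
opening: 0.0554
grasp_force: 25.0
[4.779, 0.168, 8.026, 0.001, -0.009, -0.002]
[6.015, 0.162, 10.083, 0.001, -0.009, -0.002]
[6.17, 0.161, 10.34, 0.001, -0.009, -0.002]
[[220.  23.]
 [434.  22.]
 [400. 182.]
 [253. 183.]] [-0.92824619 -0.31879721  2.04598321  0.42140643  1.0414482  -2.46706197]
```

View pics/s6.png

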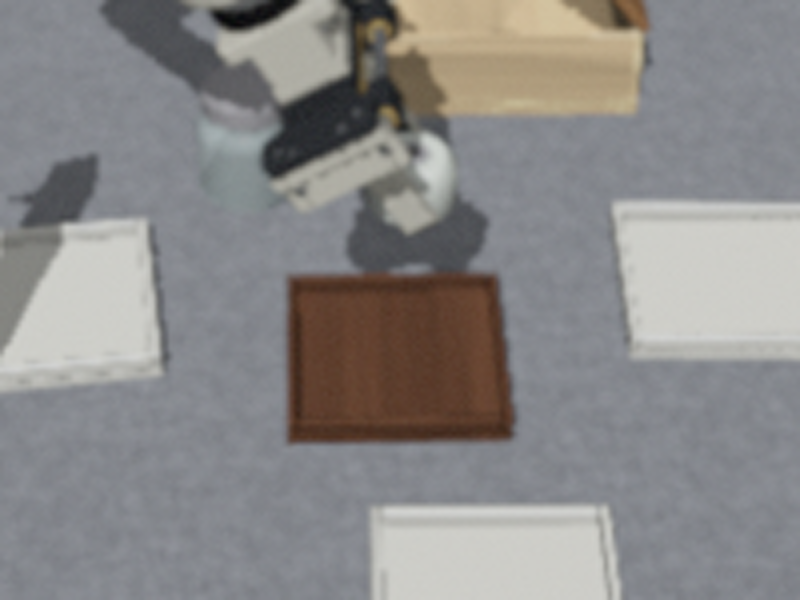

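The target tray is empty and the wheel hangs flat: its hub is at (410,150), centred on its top face. I lower it gently.

```bash
python3 -m handwheel '[1.2,0,2,0,0,0,2.4,0.1,4,0,0,0,3.6,0.1,6,0,0,0,4.8,0.2,8,0,0,0,5.4,0.2,9,0,0,0,5.7,0.2,9.6,0,0,0,5.7,0.2,9.6,0,0,0]';  python3 - <<'E'
from h import *
T=np.array([.4377,-.3749,0]);R=Rt(.55)
for z in(.036,.033):print(row(T+[0,0,z],R))
E
```

```text
time_s: 23.35
tcp_pos: [0.4488, -0.3751, 0.0284]
orientation: [[-0.842, 0.176, 0.51], [0.15, 0.984, -0.091], [-0.518, 0.0, -0.856]]
force: [0.5, 0.7, -0.8]
opening: 0.0554
grasp_force: 25.0
[0.533, -0.176, 0.681, 0.001, -0.006, 0.001]
[0.688, -0.176, 0.938, 0.001, -0.006, 0.001]
```

```bash
python3 -m handwheel '[0.15,0,0.25,0,0,0,0.3,0,0.5,0,0,0,0.42,0,0.7,0,0,0,0.5,0,0.82,0,0,0,0.5,0,0.82,0,0,0]'; python3 -m handwheel '[0.05,0,0.09,0,0,0,0.1,0,0.17,0,0,0,0.1,0,0.17,0,0,0]'
```

```text
time_s: 23.98
tcp_pos: [0.4485, -0.3752, 0.0186]
orientation: [[-0.842, 0.176, 0.509], [0.151, 0.984, -0.091], [-0.517, 0.0, -0.856]]
force: [0.5, 0.6, -1.0]
opening: 0.0558
grasp_force: 25.0
time_s: 24.35
tcp_pos: [0.4486, -0.3752, 0.0166]
orientation: [[-0.842, 0.176, 0.509], [0.151, 0.984, -0.091], [-0.517, 0.0, -0.856]]
force: [-0.2, 0.1, -1.2]
opening: 0.0551
grasp_force: 25.0
```

```bash
python3 -m handwheel '[0.05,0,0.08,0,0,0,0.05,0,0.08,0,0,0]'; python3 -m handwheel '[0.05,0,0.08,0,0,0,0.05,0,0.08,0,0,0]'
```

```text
time_s: 24.6
tcp_pos: [0.4487, -0.3753, 0.016]
orientation: [[-0.842, 0.176, 0.51], [0.15, 0.984, -0.091], [-0.518, -0.0, -0.855]]
force: [-0.6, 1.5, 1.4]
opening: 0.0558
grasp_force: 25.0
time_s: 24.85
tcp_pos: [0.4491, -0.3756, 0.016]
orientation: [[-0.842, 0.176, 0.511], [0.15, 0.984, -0.092], [-0.519, -0.001, -0.855]]
force: [-3.9, 3.8, 11.4]
opening: 0.0556
grasp_force: 25.0
```

Touchdown at about 11 N. I release and retreat.

```bash
python3 -m handwheel '[-0.03,0,-0.06,0,0,0]';python3 -m handwheel '[0,0,0,0,0,0,0,0,0,0,0,0,0,0,0,0,0,0,0,0,0,0,0,0,0,0,-2,0,0,0,0,0,-5,0,0,0,0,0,-10,0,0,0,0,0,-15,0,0,0,0,0,-15,0,0,0]' 0.72 20; python3 - <<'E'
from h import *
s=snap("side","x"); im=cv2.imread("pics/x.png")
a=cv2.resize(im[90:340,280:440],None,fx=2.4,fy=2.4,interpolation=2)
w0=cv2.resize(snap("wrist","y") and cv2.imread("pics/y.png"),(400,250))
o=np.zeros((600,790,3),np.uint8);o[:,:384]=a[:600];o[:250,388:788]=w0;cv2.imwrite("pics/fin.png",o)
E
```

```text
time_s: 24.98
tcp_pos: [0.4488, -0.3755, 0.0161]
orientation: [[-0.842, 0.176, 0.51], [0.15, 0.984, -0.092], [-0.518, -0.001, -0.855]]
force: [0.2, -0.5, 0.4]
opening: 0.0559
grasp_force: 25.0
time_s: 26.1
tcp_pos: [0.3717, -0.3627, 0.1479]
orientation: [[-0.841, 0.177, 0.512], [0.149, 0.984, -0.096], [-0.521, -0.005, -0.854]]
force: [0.1, 0.8, -0.0]
opening: 0.067
grasp_force: 0.0
```

View pics/fin.png

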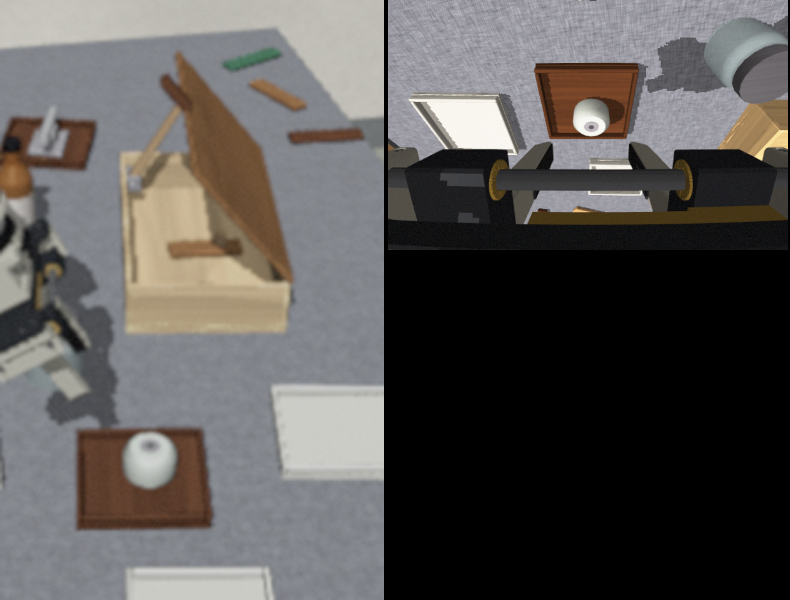

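The wheel stands flat in the dark tray at (150,460), the lid is still propped, and the robot is clear of everything.

```bash
python3 -c "
from rig import robot
print(robot.close_job())"
```

```text
the job is handed in; nothing more can be done
None
```

I handed the job in after about 26 s on the robot's clock: the lid is propped on the raised stay, and the wheel lies flat near the middle of the empty dark tray. The last picture shows the other things where they were, but the hand-in returned no verdict.

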